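# Index the sample carousel to the next notch

### The job

Advance the tube carousel by exactly one notch, anticlockwise as seen from above, so that the next tube stands before the reader: press the black button of the indexing plunger down with a fingertip, swing the carousel round with it held in, and let the plunger spring back up fully into the next notch. Only push, do not pinch or lift anything, leave the tubes in their wells and the rack, jar and bin where they are, and take the hand away at the end.

Things in the scene. Friction and masses are not known exactly. Their poses are not given: they have to be found in the camera images.
- carousel_base: Fixed base of the carousel, new place and yaw each time. Origin on the work surface on the vertical turning axis, z up. Carries a steel index plate (200 mm diameter, 34 to 42 mm above the surface) with six rim notches 12 mm wide, 60 degrees apart. The plunger starts in the notch towards this body's -x axis; the next one is 60 degrees anticlockwise from above.
- next_notch (a point): Middle of the next notch, at the plate's rim, 93 mm from the axis and 42 mm above the surface; fixed to the base. The plunger must end over it.
- reader (a point): Top centre of the white tube reader, a box 40 x 55 mm fixed to the base, 113 mm above the surface, 160 mm from the axis.
- carousel (a joint): Rotor angle about its vertical axis, rad, anticlockwise from above positive; 0 at the start in the first notch, 1.047 in the next; play in a notch about 0.03 either way. Rotor: aluminium disc, 160 mm diameter, top 50 mm above the surface, friction about 0.03 N m, stays where left. Six tube wells 55 mm from the axis, the two nearest the plunger empty.
- bushing_top (a point): Top centre of the aluminium bushing that guides the plunger on the rotor's arm: 40 mm diameter, 78 mm above the surface, 115 mm from the axis. It goes round with the rotor; the button stands above it. While the pin rides under the plate, a sideways push on it turns the rotor on to the notch.
- plunger (a joint): Plunger travel, m: 0 = up, grows as pressed, to 0.011. A spring returns it (4 N at the start, 8 N fully down). Its pin locks the rotor while in a notch and is free beyond 0.007. Let go between notches, the pin rides under the plate and the plunger stays at about 0.007; within some 0.04 rad of a notch it springs up to 0.
- plunger_top (a point): Centre of the top of the plunger's button: flat black rubber disc, 34 mm diameter, 115 mm from the carousel axis, 95 mm above the surface when up, 84 mm fully pressed. Rubber grips a fingertip well enough to turn the rotor while pressed. Moves with rotor and plunger.
- tube0: Loose capped sample tube standing in a well, 78 mm tall, 13 mm diameter, purple cap 17 mm; origin at its foot, 50 mm above the surface.
- tube1: As tube0, in another well.
- tube2: As tube0, in another well.
- tube3: As tube0, in another well.
- rack: Bystander: loose blue tube rack, 72 x 116 mm, 45 mm high, tubes in it up to 86 mm; origin under its centre.
- jar: Bystander: loose clear jar, 64 mm diameter, 85 mm tall; origin under its centre.
- bin: Bystander: loose open steel bin, 90 x 130 mm, 50 mm high; origin under its centre.

How it is judged:
By the outcome, as a careful person would: the job done as asked, in the order asked, and still so for the second after the job is handed in, with the robot touching nothing.
It also fails if it takes over 38 s, if anything falls off the work surface, if the arm or the gripper's body presses on something with over 40 N, if the wrist force passes 120 N, or if a joint passes its speed limit or range.

### The arm

A 6-joint arm with a two-finger parallel gripper is mounted at the origin on the work surface. World frame = base frame: x ahead of the robot, y to its left, z up, the work surface at z = 0. Lengths are in mm, angles in rad, forces in N, time in s.
With the tool pointing down it reaches from about 350 to 800 mm from the base axis. Payload 7.3 kg.
Tool frame: the origin (TCP) lies on the centre line of the jaws, within the pads' length; the fingertips stand 25 mm ahead of it and the grasp point (between the pads) lies 6 mm ahead of it (arm.tcp_to_tips is the distance from the TCP to the fingertips, in mm); x points along the fingers, y is the direction in which the jaws open and shut, and the axes are right-handed (so a half turn about x gives the same grasp; the last joint's range is limited). The gripper opens to 85 mm and grips with 20 to 120 N. Pads are 22 mm wide; open, the fingers measure 114 mm over their backs; the gripper's body (76 mm by 85 mm) begins 54 mm behind the grasp point. The pads swing forward as they close: fully open they stand 13 mm farther back than shut.
Start: joints at [-1.272, 0.342, 1.524, -0, 1.275, -0.146], TCP at [225.92, -473.926, 219.422] pointing down, gripper open.
Joint ranges: [-2.53, 2.53], [-0.77, 2.02], [0.04, 2.7], [-1, 4.14], [0.28, 2.66], [-3.11, 3.11]. Speed limits (rad/s): [2.57, 2.57, 3.14, 3.14, 3.14, 3.14].

### API

Orientations are given as a 3x3 rotation matrix whose columns are the frame's x, y, z axes.
In Python, from bench import arm gives the robot as it stands.
- The arm moves only by the shell command python3 -m inch 'ROWS' [FORCE]. ROWS is JSON, a list of rows, each a list of 3 entries, a list of its own where there are three numbers: the turn, a rotation vector about the tool's x, y, z in degrees, then the shift along the tool's x, y, z in cm, then the opening, from 0 (shut) to 1 (fully open). A call has 1 to 20 rows; each row is the pose to reach, as a shift and turn from the pose commanded when the call began, along the tool's axes at that moment; what a row does not reach only later rows make up. A row lasts 1/8 s, in which the tool goes at most 62.5 mm and 10.7 degrees, less where a joint would pass 70% of its speed; a pose out of reach is approached as far as the arm can. A call with a gripper value outside its range is refused whole. The fingers move at their own pace and stop on an object; FORCE is the grip in N (left out, the last holds). Time passes only in rows, so rows that repeat a pose let the fingers close. It gives the time, the measured TCP pose, the force and the opening at its end, in the units of the state.
- arm.read_state(): the state, without advancing time (a new reading comes with each control period).
- arm.get_image(name): name is "scene" or "side" or "wrist"; returns a dict with "pixels" (400x640x3 uint8, red, green, blue), "range_z" (400x640 float32, mm along the optical axis (not along the pixel's ray), 0 where there is no reading), "intrinsics" (3x3 intrinsics, pixels), "R" (3x3) and "t" (3): a world point X has camera coordinates R X + t. Camera axes: x right, y down, z forward; pixel columns grow to the right and rows downward; lengths in mm; the calibration is good to about 2 mm. A picture is of the moment at which its call begins.
- arm.close_job(): hands the job in, once; it reports no verdict.
The state is a dict: "time_s": time; "q": joint angles; "dq": joint speeds; "joint_efforts": joint torques, N m; "position": TCP position; "tool_rot": TCP orientation; "force": force on the tool from outside, world axes, zero at the start; "torque": the same for the moment, N m; "gripper_width": finger opening in mm.
Only numpy, scipy, OpenCV 4.12 (cv2) and the standard library are available. Lean on these libraries where they do the work, as an engineer would, in place of code of your own. Each camera call takes 0.05 s, during which the arm holds its last target. There are 200 camera calls.

## Working session

There is one attempt and no reset: what is moved stays moved. The work goes in short steps, Python scripts to look and compute and a shell command to move; the robot and the scene stay as the last step left them, time stands still between calls to the robot, and variables do not carry over. Pictures are saved under pics/ and viewed, about 8 in all and at most 12, crops included, and the job is handed in when it is done.

```bash
mkdir -p pics; ls; cat > h.py <<'E'
import numpy as np, cv2
from bench import arm
def snap(name,fn):
    im=arm.get_image(name); cv2.imwrite(f'pics/{fn}.png',im['pixels'][:,:,::-1]); np.savez(f'pics/{fn}.npz',**im); return im
def cloud(im):
    K,R,t=[np.array(im[k]) for k in('intrinsics','R','t')]; z=im['range_z'].astype(float)
    v,u=np.mgrid[:z.shape[0],:z.shape[1]]
    c=np.stack([(u-K[0,2])/K[0,0]*z,(v-K[1,2])/K[1,1]*z,z],-1)
    P=(c-t)@R; P[z<=0]=np.nan; return P
E
python3 - <<'E'
from h import *
for n in('scene','side'):
    im=snap(n,n+'0'); print(n,-np.array(im['R']).T@im['t'])
s=arm.read_state(); print(s['time_s'],np.round(s['tool_rot'],3),s['position'],s['gripper_width'],arm.tcp_to_tips)
a=cv2.imread('pics/scene0.png');b=cv2.imread('pics/side0.png')
E
```

```text
pics
scene [1165.91899189  739.85474544  956.21852823]
side [ 471.67994808  783.58086149 1015.21629982]
0.1 [[-0.     0.43  -0.903]
 [ 0.001 -0.903 -0.43 ]
 [-1.    -0.001 -0.   ]] [ 225.80866769 -473.55565725  218.80736932] 85.43505263477918 25.0
```

View pics/scene0.png

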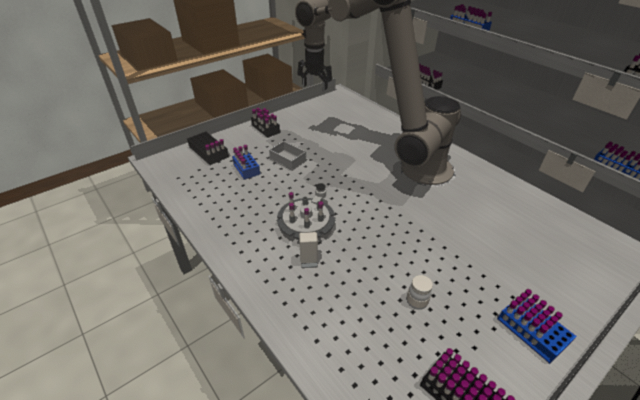

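View pics/side0.png

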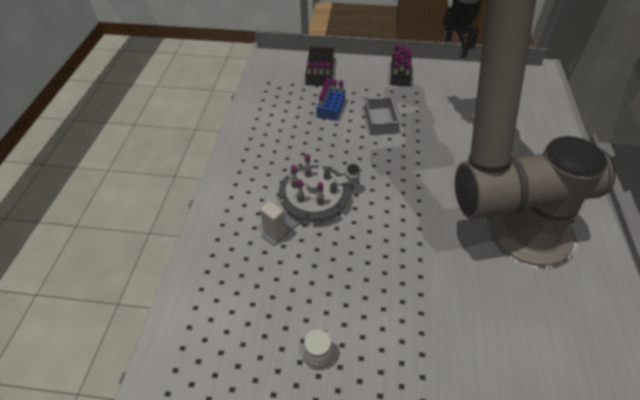

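The carousel is at scene (307,217) and side (316,190). The black button is at scene (320,187) and side (353,170), and the white reader at side (272,215). Rack and bin lie beyond the carousel, and the jar is nearer.

```bash
cat > m.py <<'E'
from h import *
for n,bu,cc in(('side0',(353,170),(316,190)),('scene0',(320,187),(307,217))):
    im=dict(np.load(f'pics/{n}.npz')); P=cloud(im); g=im['pixels'].astype(int).sum(2)
    u,v=bu
    print(n,'button nb'); print(np.round(P[v-6:v+7:3,u-6:u+7:3],0).reshape(-1,3).tolist())
    print('c',P[cc[1],cc[0]])
    c0=P[cc[1],cc[0]][:2]
    D=np.linalg.norm(P[...,:2]-c0,axis=-1)
    # plate
    for lo,hi in((37,45),(46,54),(74,81),(90,99),(108,118)):
        m=(P[...,2]>lo)&(P[...,2]<hi)&(D<220); Q=P[m]
        if len(Q)<3: print(lo,hi,len(Q)); continue
        x=Q[:,:2]; (cx,cy),r=cv2.minEnclosingCircle(x.astype(np.float32))
        print(lo,hi,len(Q),'mean',x.mean(0).round(1),'min',x.min(0).round(),'max',x.max(0).round(),'circ',round(cx,1),round(cy,1),round(r,1))
E
python3 m.py
```

```text
side0 button nb
[[517.0, -193.0, 1.0], [508.0, -193.0, 3.0], [496.0, -106.0, 93.0], [489.0, -197.0, 0.0], [480.0, -199.0, -1.0], [516.0, -181.0, 1.0], [503.0, -92.0, 95.0], [495.0, -94.0, 95.0], [487.0, -95.0, 94.0], [479.0, -188.0, -3.0], [511.0, -96.0, 77.0], [502.0, -79.0, 97.0], [494.0, -81.0, 95.0], [486.0, -82.0, 96.0], [478.0, -172.0, 2.0], [511.0, -87.0, 75.0], [502.0, -87.0, 76.0], [493.0, -74.0, 92.0], [485.0, -78.0, 88.0], [477.0, -86.0, 81.0], [510.0, -78.0, 72.0], [501.0, -72.0, 80.0], [493.0, -80.0, 73.0], [485.0, -80.0, 73.0], [476.0, -85.0, 69.0]]
c [589.56861529 -19.02959107  69.83528773]
37 45 953 mean [598.5  -6.9] min [ 498. -143.] max [717. 123.] circ 619.0 -5.7 141.5
46 54 1238 mean [597.8 -21.8] min [ 475. -126.] max [718. 122.] circ 595.5 4.8 151.9
74 81 317 mean [587.9 -26.6] min [477. -98.] max [716. 124.] circ 596.2 -0.5 153.5
90 99 191 mean [574.1 -19.1] min [ 478. -107.] max [716. 123.] circ 598.5 -0.8 153.7
108 118 298 mean [675.7  76.5] min [566. -86.] max [718. 124.] circ 647.8 18.8 109.2
scene0 button nb
[[421.0, -226.0, -6.0], [417.0, -212.0, 1.0], [
[... 283 characters left out ...]
.0, -0.0], [455.0, -183.0, -7.0], [510.0, -94.0, 79.0], [500.0, -89.0, 77.0], [492.0, -81.0, 78.0], [421.0, -149.0, -2.0], [469.0, -164.0, -2.0], [515.0, -87.0, 72.0], [509.0, -78.0, 75.0], [498.0, -74.0, 72.0], [434.0, -134.0, -1.0]]
c [631.52116507   8.91563024  94.6771921 ]
37 45 525 mean [619.4 -20.3] min [ 500. -143.] max [722. 120.] circ 622.4 -7.7 143.1
46 54 752 mean [610.4 -26.3] min [ 492. -121.] max [720. 120.] circ 606.1 9.6 142.4
74 81 172 mean [597.9 -24. ] min [ 478. -107.] max [721. 121.] circ 598.0 5.1 151.6
90 99 113 mean [593.2 -11.6] min [ 481. -107.] max [721. 120.] circ 601.8 -3.4 152.8
108 118 200 mean [676.8  68. ] min [575. -93.] max [720. 118.] circ 655.0 12.7 108.7
```

```bash
python3 - <<'E'
import cv2,numpy as np
a=cv2.imread('pics/side0.png')[140:250,240:400];b=cv2.imread('pics/scene0.png')[160:270,240:400]
f=lambda i:cv2.resize(i,None,fx=2.5*2,fy=2.5,interpolation=3) if 0 else cv2.resize(i,(580,400),interpolation=2)
o=np.hstack([cv2.resize(a,(400,275),interpolation=2),cv2.resize(b,(400,275),interpolation=2)])
cv2.imwrite('pics/crop0.png',o)
E
```

```text
(no output)
```

View pics/crop0.png

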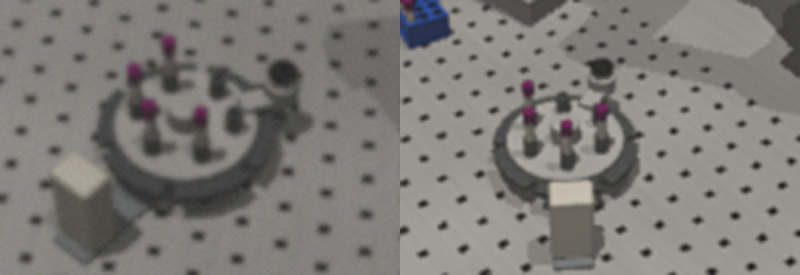

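The crops agree: the button stands robot-side, the reader is on the far side, and the wells near the plunger are empty. Next I fit the axis.

```bash
cat > fit.py <<'E'
from h import *
from scipy.optimize import least_squares as ls
B=[];T=[]
for n in('side0','scene0'):
    im=dict(np.load(f'pics/{n}.npz')); P=cloud(im).reshape(-1,3); px=im['pixels'].reshape(-1,3).astype(int)
    near=lambda c,r:np.linalg.norm(P[:,:2]-c,axis=1)<r
    b=P[near((495,-90),30)&(P[:,2]>89)&(P[:,2]<101)]; mb=cv2.minEnclosingCircle(b[:,:2].astype(np.float32))
    r=P[near((695,95),60)&(P[:,2]>108)&(P[:,2]<118)]; rr=cv2.minAreaRect(r[:,:2].astype(np.float32))
    pl=P[near((596,-30),118)&(P[:,2]>30)&(P[:,2]<46)]
    hull=cv2.convexHull(pl[:,:2].astype(np.float32))[:,0]
    f=ls(lambda p:np.linalg.norm(hull-p[:2],axis=1)-100,[596,-30],loss='soft_l1')
    di=P[near((596,-30),118)&(P[:,2]>46)&(P[:,2]<54)]
    h2=cv2.convexHull(di[near_i].astype(np.float32))[:,0] if 0 else None
    pur=(px[:,0]-px[:,1]>25)&near((596,-30),90)&(P[:,2]>115)
    print(n,'button',b.mean(0).round(1),mb,'reader',r.mean(0).round(1),rr,'\nplate',f.x.round(1),np.round(f.fun,0),'purple',pur.sum())
    k=cv2.kmeans(P[pur][:,:2].astype(np.float32),4,None,(3,50,.1),5,2)
    print('tubes',k[2].round(1).tolist())
for c,lo,nm in(((425,-260),30,'bin'),((560,-330),30,'rack')):
    P=cloud(dict(np.load('pics/side0.npz'))).reshape(-1,3); q=P[(np.linalg.norm(P[:,:2]-c,axis=1)<130)&(P[:,2]>lo)&(P[:,2]<90)]
    print(nm,q.min(0).round(),q.max(0).round())
E
python3 fit.py
```

```text
side0 button [494.6 -88.5  94. ] ((495.0879821777344, -90.45722961425781), 17.63656997680664) reader [686.2  95.4 111.8] ((686.2772216796875, 94.39812469482422), (38.851253509521484, 56.070133209228516), 55.11393356323242) 
plate [597.4 -39.5] [ 1.  0. -0.  0.  0.  0.  1.  1.  2.  1.  3.  2.  1.  1.  1.  0.  0.  0.
  0.  1.  0. -0. 12. 13.  0.  2.  4.  4.  4.  0.  2.  0.  2.  1.] purple 87
tubes [[574.4000244140625, 10.5], [653.7999877929688, -43.20000076293945], [622.7000122070312, -89.5999984741211], [629.7999877929688, 7.199999809265137]]
scene0 button [497.8 -90.6  93.8] ((498.43572998046875, -90.89354705810547), 17.79671287536621) reader [690.8  93.2 111. ] ((688.9788208007812, 92.52997589111328), (41.67435073852539, 50.81942367553711), 54.048641204833984) 
plate [600.3 -40.6] [ 1.  1.  0.  1.  3.  2.  1.  1.  1.  0. -0. -1. -1. -1. -1.  1.  0.  1.
  2.  2.  5.  1.  2.  3. -0. -0.  0.  1. -1. -1. -0. -0.  0.  1.] purple 75
tubes [[625.0999755859375, -89.69999694824219], [578.0, 10.0], [655.5999755859375, -44.29999923706055], [631.9000244140625, 6.0]]
bin [ 364. -384.   30.] [ 463. -330.   54.]
rack [ 430. -459.   30.] [ 637. -330.   89.]
```

```bash
python3 -m inch '[[[0,0,0],[0,-5,-9],0],[[0,0,0],[0,-9,-16],0],[[0,0,0],[0,-14,-24],0],[[0,0,0],[0,-18,-32],0],[[0,0,0],[0,-21,-37],0],[[0,0,0],[2,-23,-40.8],0],[[0,0,0],[5,-23,-40.8],0],[[0,0,0],[7,-23,-40.8],0],[[0,0,0],[7,-23,-40.8],0],[[0,0,0],[7,-23,-40.8],0],[[0,0,0],[7,-23,-40.8],0],[[0,0,0],[7,-23,-40.8],0]]'
python3 - <<'E'
from h import *
s=arm.read_state();print(s['position'],s['force'],np.round(s['tool_rot'],3).tolist())
a=snap('wrist','w1');b=snap('side','s1')
cv2.imwrite('pics/c1.png',np.hstack([cv2.resize(a['pixels'][:,:,::-1],(500,312)),cv2.resize(b['pixels'][100:250,250:400,::-1],(300,312),interpolation=2)]))
E
```

```text
time_s: 1.6
position: [495.3, -91.7, 150.3]
tool_rot: [[0.002, 0.429, -0.903], [-0.001, -0.903, -0.429], [-1.0, 0.001, -0.001]]
force: [-0.9, -0.9, 0.0]
gripper_width: -0.2
[495.3483718  -91.73057664 150.28842919] [-0.85338071 -0.94884465  0.00698261] [[0.002, 0.429, -0.903], [-0.001, -0.903, -0.429], [-1.0, 0.001, -0.001]]
```

View pics/c1.png

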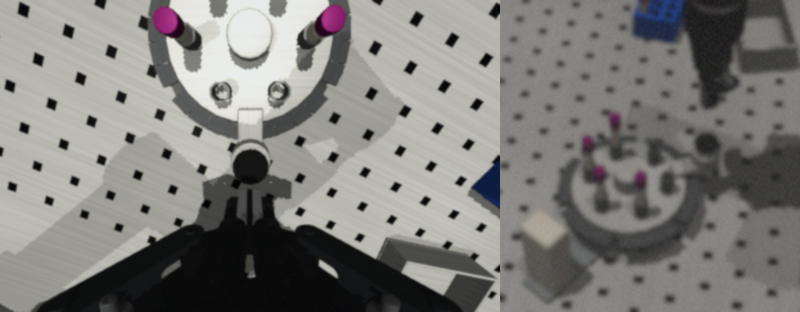

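The wrist view shows the button at (250,163) of the crop, the shut fingertips just below it near (250,190), and the rotor hub at (250,33). I'll take positions from this closer view.

```bash
python3 - <<'E'
from h import *
im=dict(np.load('pics/w1.npz'));P=cloud(im);px=im['pixels'].astype(int).sum(2)
near=lambda c,r:np.linalg.norm(P[...,:2]-c,axis=-1)<r
b=P[near((496,-90),32)&(P[...,2]>89)&(P[...,2]<101)];print('button',len(b),cv2.minEnclosingCircle(b[:,:2].astype(np.float32)),b.mean(0))
bu=P[near((496,-90),32)&(P[...,2]>74)&(P[...,2]<82)];print('bush',cv2.minEnclosingCircle(bu[:,:2].astype(np.float32)))
P5=(P[...,2]>47)&(P[...,2]<53)&near((598,-40),95);d=P[P5][:,:2]
from scipy.optimize import least_squares as ls
for lo,hi,r in((47,53,80),(36,45,100)):
    q=P[(P[...,2]>lo)&(P[...,2]<hi)&near((598,-40),r+6)][:,:2].astype(np.float32);h=cv2.convexHull(q)[:,0]
    h=h[h[:,0]<610]; f=ls(lambda p:np.linalg.norm(h-p,axis=1)-r,[598,-40],loss='soft_l1');print(r,f.x,len(h),np.abs(f.fun).mean())
K,R,t=im['intrinsics'],im['R'],im['t']
for X in((495.3,-91.7,125.3),):
    c=R@np.array(X)+t;print('tip px',(K@c/c[2])[:2])
v,u=np.mgrid[:400,:640]
m=near((496,-90),32)&(P[...,2]>89)&(P[...,2]<101);print(u[m].min(),u[m].max(),v[m].min(),v[m].max())
E
```

```text
button 1642 ((495.0704650878906, -93.2003402709961), 16.98883628845215) [495.89272469 -92.7776885   94.14388555]
bush ((495.4202880859375, -93.2745361328125), 19.783109664916992)
80 [598.88400006 -43.15778111] 31 0.5341171741923021
100 [598.14996961 -43.28143509] 43 0.47873583040585915
tip px [319.04622686 231.01416867]
298 343 192 236
```

```bash
python3 -m inch '[[[0,0,0],[1,0.13,0.07],0],[[0,0,0],[2.5,0.13,0.07],0],[[0,0,0],[3.2,0.13,0.07],0],[[0,0,0],[3.5,0.13,0.07],0],[[0,0,0],[3.8,0.13,0.07],0],[[0,0,0],[3.95,0.13,0.07],0],[[0,0,0],[3.95,0.13,0.07],0],[[0,0,0],[3.95,0.13,0.07],0]]'
```

```text
time_s: 2.7
position: [495.3, -92.3, 110.1]
tool_rot: [[0.0, 0.43, -0.903], [-0.0, -0.903, -0.43], [-1.0, 0.0, -0.0]]
force: [-0.4, 0.5, 0.6]
gripper_width: -0.0
```

Only 0.6 N at a tip height of 85 mm, where about 7 N was expected, so I'll look.

```bash
python3 - <<'E'
from h import *
a=snap('wrist','w2');b=snap('scene','c2');s=arm.read_state();print(s['force'],s['position'],s['torque'])
cv2.imwrite('pics/v2.png',np.hstack([cv2.resize(a['pixels'][100:350,160:480,::-1],(480,375)),cv2.resize(b['pixels'][140:240,280:365,::-1],(319,375),interpolation=2)]))
P=cloud(a);near=np.linalg.norm(P[...,:2]-(495.2,-93.2),axis=-1)<22
h=P[...,2][near];print(np.histogram(h,bins=range(60,140,3)))
E
```

```text
[-0.55236688  0.14744076 -0.76232755] [495.28508805 -92.25736514 110.05354992] [-0.01846424 -0.00752053  0.04578232]
(array([  68,   63,   61,   68,   73,  695,   60,    0,    0,   20,  120,
       1639,    3,    0,    0,    0,    0,    0,    0,    0,    0,   14,
         80,  153,  165,  189]), array([ 60,  63,  66,  69,  72,  75,  78,  81,  84,  87,  90,  93,  96,
        99, 102, 105, 108, 111, 114, 117, 120, 123, 126, 129, 132, 135,
       138]))
```

View pics/v2.png

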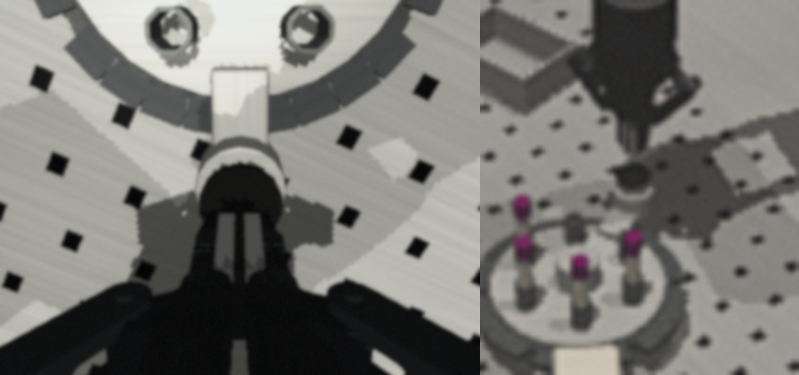

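The fingertips still look clear above the button (tips at about crop (240,212), gap visible on the right). I'll read the fingertip height from the depth data.

```bash
python3 - <<'E'
from h import *
for n,us in(('w2',(310,328)),):
    P=cloud(dict(np.load(f'pics/{n}.npz')))
    for u in us:
        for v in range(215,300,6): print(u,v,P[v,u].round(0),end=';')
        print()
P=cloud(dict(np.load('pics/c2.npz')))
for v in range(165,195,2): print(v,P[v,319:325:3].round(0).tolist())
im=dict(np.load('pics/w2.npz'));c=im['R']@np.array([495.3,-92.3,85])+im['t'];c=im['intrinsics']@c/c[2];print(c)
E
```

```text
310 215 [506. -81.  94.];310 221 [502. -83.  94.];310 227 [499. -85.  94.];310 233 [495. -86.  94.];310 239 [491. -88.  93.];310 245 [503. -84. 128.];310 251 [503. -84. 134.];310 257 [503. -84. 141.];310 263 [503. -84. 145.];310 269 [503. -84. 151.];310 275 [503. -84. 155.];310 281 [503. -85. 159.];310 287 [504. -84. 165.];310 293 [505. -84. 169.];310 299 [nan nan nan];
328 215 [510. -91.  95.];328 221 [507. -92.  95.];328 227 [503. -94.  95.];328 233 [500. -96.  94.];328 239 [496. -98.  94.];328 245 [507. -91. 129.];328 251 [507. -91. 134.];328 257 [507. -91. 140.];328 263 [506. -91. 146.];328 269 [506. -91. 150.];328 275 [507. -91. 156.];328 281 [506. -91. 159.];328 287 [508. -90. 167.];328 293 [507. -90. 170.];328 299 [507. -90. 172.];
165 [[502.0, -93.0, 185.0], [507.0, -71.0, 199.0]]
167 [[497.0, -100.0, 170.0], [507.0, -70.0, 192.0]]
169 [[502.0, -93.0, 168.0], [501.0, -78.0, 177.0]]
171 [[503.0, -92.0, 161.0], [501.0, -77.0, 169.0]]
173 [[507.0, -86.0, 158.0], [500.0, -79.0, 159.0]]
175 [[507.0, -87.0, 149.0], [498.0, -81.0, 148.0]]
177 [[508.0, -85.0, 142.0], [500.0, -79.0, 141.0]]
179 [[504.0, -89.0, 128.0], [497.0, -82.0, 130.0]]
181 [[409.0, -208.0, -0.0], [400.0, -201.0, -1.0]]
183 [[490.0, -108.0, 92.0], [483.0, -99.0, 94.0]]
185 [[498.0, -97.0, 94.0], [489.0, -91.0, 93.0]]
187 [[506.0, -87.0, 95.0], [497.0, -82.0, 94.0]]
189 [[511.0, -81.0, 93.0], [501.0, -77.0, 90.0]]
191 [[507.0, -85.0, 79.0], [497.0, -81.0, 76.0]]
193 [[512.0, -79.0, 76.0], [504.0, -72.0, 76.0]]
[319.21862615 230.92900472   1.        ]
```

```bash
python3 - <<'E'
from h import *
for n,tc in(('s1',(495.3,-91.7,150.3)),('w1',(495.3,-91.7,150.3)),('c2',(495.3,-92.3,110)),('w2',(495.3,-92.3,110)),('side0',(225.8,-473.6,218.8)),('scene0',(225.8,-473.6,218.8))):
    P=cloud(dict(np.load(f'pics/{n}.npz')));m=(np.linalg.norm(P[...,:2]-np.array(tc[:2]),axis=-1)<(25 if '0' not in n else 70))&(P[...,2]>100)
    z=np.sort(P[m][:,2]);print(n,len(z),z[[0,len(z)//50,len(z)//20,len(z)//5]].round(),'tcp',tc[2])
print(arm.tcp_to_tips, [a for a in dir(arm) if a[0]!='_'])
E
```

```text
s1 455 [161. 170. 174. 211.] tcp 150.3
w1 18665 [165. 174. 183. 209.] tcp 150.3
c2 354 [122. 128. 135. 163.] tcp 110
w2 18655 [125. 134. 143. 169.] tcp 110
side0 1280 [241. 251. 259. 299.] tcp 218.8
scene0 1758 [240. 259. 284. 332.] tcp 218.8
25.0 ['MotionError', 'close_job', 'get_image', 'read_state', 'tcp_to_tips']
```

All cameras agree that the shut fingertips sit about 15 mm behind the reported TCP, not the stated 25 mm ahead. The reported force and the untouched button fit that too. I'll trust the cameras and go down by feel.

```bash
python3 -m inch '[[[0,0,0],[1.2,0,0],0],[[0,0,0],[2.4,0,0],0],[[0,0,0],[2.9,0,0],0],[[0,0,0],[3.2,0,0],0],[[0,0,0],[3.4,0,0],0],[[0,0,0],[3.4,0,0],0]]'
```

```text
time_s: 3.55
position: [494.8, -92.4, 76.1]
tool_rot: [[-0.001, 0.43, -0.903], [-0.0, -0.903, -0.43], [-1.0, 0.0, 0.001]]
force: [-4.0, -1.6, 6.1]
gripper_width: -0.3
```

```bash
python3 -m inch '[[[0,0,0],[0.2,0,0],0],[[0,0,0],[0.4,0,0],0],[[0,0,0],[0.4,0,0],0]]'
python3 - <<'E'
from h import *
print(arm.read_state()['force'])
a=snap('wrist','w3');P=cloud(a);d=np.linalg.norm(P[...,:2]-(495.2,-93.2),axis=-1)
h=P[...,2][d<17];h=h[(h>80)&(h<100)];print('button z',np.median(h),len(h))
h=P[...,2][d<20];h=h[(h>74)&(h<81)];print('bush z',np.median(h))
z=P[...,2][(d<25)&(P[...,2]>95)];print(np.percentile(z,[0,1,2]))
E
```

```text
time_s: 3.92
position: [494.9, -92.5, 72.3]
tool_rot: [[-0.0, 0.43, -0.903], [-0.001, -0.903, -0.43], [-1.0, 0.0, 0.001]]
force: [-2.4, -1.2, 6.9]
gripper_width: 0.1
[-2.44651151 -1.22470498  6.86879663]
button z 83.81529442033042 1677
bush z 77.04758193091088
[ 95.01362103  98.26712935 101.19448508]
```

Button at 83.8 mm, a travel of about 10.3 mm, so the pin is free. The radius from the axis lies exactly along tool z, so the arc is simple. I'll swing the first half and check.

```bash
python3 -m inch '[[[-2.5,0,0],[0,0.5,-0.01],0],[[-5,0,0],[0,1.0,-0.04],0],[[-10,0,0],[0,1.99,-0.17],0],[[-15,0,0],[0,2.97,-0.39],0],[[-20,0,0],[0,3.92,-0.69],0],[[-25,0,0],[0,4.85,-1.08],0],[[-30,0,0],[0,5.74,-1.54],0],[[-30,0,0],[0,5.74,-1.54],0]]'
cat > chk.py <<'E'
from h import *
import sys
s=arm.read_state();print(s['force'],s['position'],s['time_s'])
a=snap('wrist',sys.argv[1]);P=cloud(a);A=np.array([598.5,-43.2]);p=np.array(s['position'][:2])
print('tcp ang',np.degrees(np.arctan2(*(p-A)[::-1]))+154.2)
d=np.linalg.norm(P[...,:2]-p,axis=-1);r=np.linalg.norm(P[...,:2]-A,axis=-1)
m=(d<40)&(P[...,2]>73)&(P[...,2]<80.5)&(r>90);c=cv2.minEnclosingCircle(P[m][:,:2].astype(np.float32));print('bush',c,np.degrees(np.arctan2(*(np.array(c[0])-A)[::-1]))+154.2, np.linalg.norm(c[0]-A))
m=(d<30)&(P[...,2]>81.5)&(P[...,2]<99)&(r>90)
c=cv2.minEnclosingCircle(P[m][:,:2].astype(np.float32));print('button',np.median(P[m][:,2]),c,np.degrees(np.arctan2(*(np.array(c[0])-A)[::-1]))+154.2)
E
python3 chk.py w4
```

```text
time_s: 4.97
position: [535.2, -138.7, 72.9]
tool_rot: [[0.003, 0.824, -0.566], [-0.002, -0.566, -0.824], [-1.0, 0.004, -0.0]]
force: [-1.9, -1.4, 6.4]
gripper_width: -0.0
[-1.89494077 -1.43293044  6.43563335] [ 535.2352527  -138.65724426   72.89203108] 4.975
tcp ang 30.6653818675003
bush ((536.4212646484375, -138.9727783203125), 19.741147994995117) 31.24918979005193 114.13235496580738
button 84.40983745621743 ((536.265625, -138.95278930664062), 16.773021697998047) 31.178209674175406
```

```bash
python3 -m inch '[[[-5,0,0],[0.02,1.0,-0.04],0],[[-10,0,0],[0.04,1.99,-0.17],0],[[-15,0,0],[0.04,2.97,-0.39],0],[[-20,0,0],[0.04,3.92,-0.69],0],[[-25,0,0],[0.04,4.85,-1.08],0],[[-27,0,0],[0.04,5.21,-1.25],0],[[-29,0,0],[0.04,5.56,-1.44],0],[[-29,0,0],[0.04,5.56,-1.44],0],[[-29,0,0],[0.04,5.56,-1.44],0]]'
python3 chk.py w5
```

```text
time_s: 6.15
position: [589.0, -157.3, 72.7]
tool_rot: [[0.003, 0.995, -0.096], [-0.001, -0.096, -0.995], [-1.0, 0.003, 0.001]]
force: [0.7, 0.1, 7.2]
gripper_width: 0.1
[0.74742791 0.08992675 7.17576927] [ 588.99965361 -157.27679615   72.68262282] 6.15
tcp ang 59.43937765600114
bush ((590.1640014648438, -157.12310791015625), 20.021438598632812) 60.015003148170635 114.22768222934067
button 84.24916653628935 ((590.1170043945312, -156.94630432128906), 16.787109375) 59.98497531128305
```

The bushing reads 60.0°. Now release straight up.

```bash
python3 -m inch '[[[0,0,0],[-0.3,0,0],0],[[0,0,0],[-0.7,0,0],0],[[0,0,0],[-1.1,0,0],0],[[0,0,0],[-2,0,0],0],[[0,0,0],[-4,0,0],0],[[0,0,0],[-4,0,0],0]]'
python3 chk.py w6
```

```text
time_s: 6.95
position: [588.5, -157.4, 112.8]
tool_rot: [[0.002, 0.995, -0.096], [-0.001, -0.096, -0.995], [-1.0, 0.003, 0.001]]
force: [-0.8, 0.9, 0.3]
gripper_width: 0.2
[-0.79811185  0.92702623  0.33137665] [ 588.51632824 -157.41450775  112.76287504] 6.95
tcp ang 59.204382451923976
bush ((589.6117553710938, -156.87158203125), 19.7052001953125) 59.72900725032916 114.01854872813668
button 94.29071008427655 ((589.5810546875, -157.1190948486328), 16.96703338623047) 59.72333494314836
```

The button is back at 94.3 mm, fully up. I'll retract and do a last look.

```bash
python3 -m inch '[[[0,0,0],[-4,0,0],0],[[0,0,0],[-9,0,0],0],[[0,0,0],[-14,0,0],0],[[0,0,0],[-16,0,5],0],[[0,0,0],[-16,0,10],0],[[0,0,0],[-16,0,12],0],[[0,0,0],[-16,0,12],0],[[0,0,0],[-16,0,12],0]]'
python3 - <<'E'
from h import *
b=snap('side','s7');a=snap('scene','c7')
cv2.imwrite('pics/v7.png',np.hstack([cv2.resize(b['pixels'][70:250,240:400,::-1],(400,450),interpolation=2),cv2.resize(a['pixels'][120:280,225:365,::-1],(394,450),interpolation=2)]))
A=np.array([598.5,-40])
for n in('s7','c7'):
    im=dict(np.load(f'pics/{n}.npz'));P=cloud(im)
    m=(np.linalg.norm(P[...,:2]-(590,-155),axis=-1)<24)&(P[...,2]>89)&(P[...,2]<101)
    c=cv2.minEnclosingCircle(P[m][:,:2].astype(np.float32));print(n,c,np.median(P[m][:,2]),np.degrees(np.arctan2(*(np.array(c[0])-A)[::-1]))+154.2)
    px=im['pixels'].astype(int);k=(px[...,0]-px[...,1]>25)&(np.linalg.norm(P[...,:2]-A,axis=-1)<90)&(P[...,2]>115)
    k=cv2.kmeans(P[k][:,:2].astype(np.float32),4,None,(3,50,.1),5,2)[2]-A
    print(np.degrees(np.arctan2(k[:,1],k[:,0])).round(1),np.linalg.norm(k,axis=1).round(1))
E
```

```text
time_s: 8.0
position: [576.4, -275.0, 270.9]
tool_rot: [[-0.001, 0.995, -0.095], [0.001, -0.095, -0.995], [-1.0, -0.001, -0.001]]
force: [0.7, -0.4, 0.0]
gripper_width: -0.2
s7 ((587.2685546875, -152.84274291992188), 19.265031814575195) 94.0978975644238 58.51596636562691
[173.5  56.2  -3.9 114.2] [55.2 56.5 55.2 55.5]
c7 ((592.4155883789062, -156.89431762695312), 19.137792587280273) 92.75749170228889 61.220412978653286
[ -3.4 174.8 112.6  53.1] [58.2 51.5 53.5 57.4]
```

View pics/v7.png

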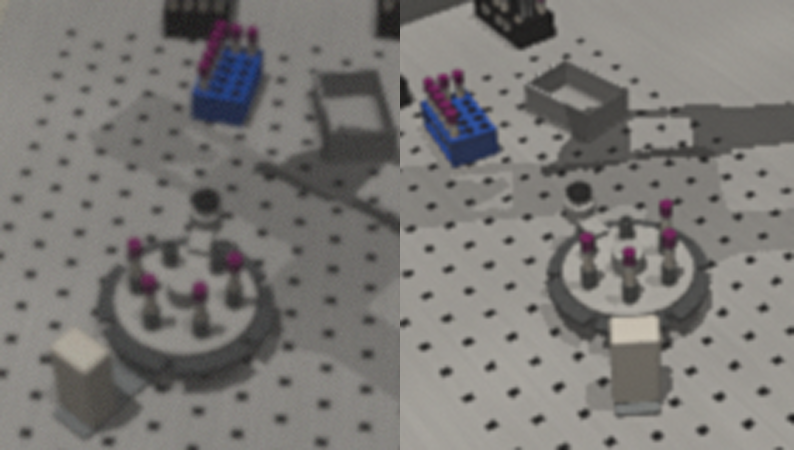

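The button is up at (205,203) in the left view. All four tubes are standing, with one before the reader (tube angle about 55°, reader 56°). The rack and bin are undisturbed and the arm is clear.

```bash
python3 -c "
from bench import arm; print(arm.close_job())"
```

```text
the job is handed in; nothing more can be done
None
```

The carousel is one notch further round, anticlockwise, with the next tube in front of the reader. I pressed the button about 10 mm down with shut fingertips, swung it 60° along its arc, and lifted straight up. I then backed the hand away to about 120 mm to the side and 160 mm higher. The job was handed in at about 8 s.

**Last checks:**
- **Plunger:** the button is back at its starting height (94.3 mm against 94.1 mm before, by the wrist camera), so the plunger is up.
- **Rotor angle:** the wrist camera put the bushing at 59.7° after release. The coarser side and scene cameras gave 58.5° and 61.2°.
- **Tubes:** all four still stand in their wells, with one at about 53–56° against the reader's 56°.
- **Surroundings:** the rack and bin look unmoved. The jar was outside the last crops, but the arm never went near it.
- **Force:** vertical force at the readings taken stayed at or below about 7 N.

**One disagreement:** the shut fingertips are about 15 mm behind the reported TCP, not the stated 25 mm ahead. My first press therefore stopped above the button without touching it. I worked from the camera depths and the measured force after that.

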